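# Seat the lugged lid on the tilted storage canister

### The job

Close the green canister that leans towards you in its wooden stand: pick up its round lid by the wooden bar grip, lay it in the slanted mouth and turn it by feel, pressing only lightly and never forcing it, until the three studs under it find the hidden gaps in the ledge and it drops fully home. Let go of it there, and leave the jars and the jigger beside the stand where they are.

Things in the scene. Friction and masses are not known exactly. Their poses are not given: they have to be found in the camera images.
- lid: Loose lid, ~0.11 kg: green round plate 78 mm across, 10 mm thick, lower edge chamfered 3 mm. Origin: centre of the plate's underside, z up through it. Wooden bar grip on it: 60 mm long along lid x, 14 mm wide along y, z = 10 to 40 mm. Three studs stick out below. At the start it stands on them on the worktop (origin 7 mm above it), at any yaw.
- lid_stud (a point): Tip of the first of three round steel studs under the lid: 12 mm across, 7 mm long, tapered tips, centred 31 mm from the lid's axis at 0, 120 and 240 degrees from the lid's x (towards y). This one lies on the lid's +x, 7 mm below its origin.
- lid_bar_top (a point): Middle of the top of the lid's bar grip, 40 mm above the lid's origin along the lid's z.
- canister: Fixed green canister, 96 mm across, leaning 32 degrees from vertical towards the robot in a wooden stand. Origin: centre of its mouth, level with the top face of the black ledge inside; z points out of the mouth along the can's axis, y is level, x points up the slope away from the robot. Mouth 84 mm inner diameter (2.5 mm play round the lid), wall 6 mm, rim 11 mm above the ledge.
- ledge (a point): Same point and axes as the canister's origin. The ledge is a ring 22 to 41 mm from the axis, 6 mm thick, above a black floor, with three gaps 120 degrees apart, each 20 mm wide, for the studs. It does not turn; its angle is unknown: one gap lies within 0.6 rad either side of the canister's +x. Studs riding on the ledge: lid origin at z = 7 mm; fully home: z = 0, plate 1 mm below the rim.
- spice_jar_1: Loose spice jar with a red cap, 45 mm across, 106 mm tall, right of the stand. Origin under its centre, z up.
- jar_2: Loose jar with a yellow lid, 63 mm across, 94 mm tall, left of the stand. Origin under its centre, z up.
- jigger: Loose steel double-cone bar measure, 45 mm across, 96 mm tall, left of the stand and nearer the robot than the jar. Origin under its centre, z up.

How it is judged (in metres and radians):
At the end, for the whole second after the job is handed in: The lid lies fully home in the canister's mouth, bar grip outward: its underside within 2 mm of the ledge, its centre within 6 mm of the mouth's, its axis within 0.05 rad of the canister's, released and at rest (z of lid in the frame of canister between -0.003 and 0.002 m and z of lid_bar_top in the frame of canister above 0.03 m and distance between lid and canister below 0.006 m and angle between the z axis of lid and the z axis of canister, either way round below 0.05 rad and linear speed of lid below 0.01 m/s); the robot touches nothing.
It fails at once if the lid is forced: jammed or wrenched against the canister with more than 150 N of contact force (contact force between lid and canister above 150 N).
It fails at once if the spice jar is moved over 30 mm or tipped (distance of spice_jar_1 from where it was at the start of the episode above 0.03 m or angle between spice_jar_1's own z axis and vertical above 0.4 rad).
It fails at once if the yellow-lidded jar is moved over 30 mm or tipped (distance of jar_2 from where it was at the start of the episode above 0.03 m or angle between jar_2's own z axis and vertical above 0.4 rad).
It fails at once if the jigger is moved over 30 mm or tipped (distance of jigger from where it was at the start of the episode above 0.03 m or angle between jigger's own z axis and vertical above 0.4 rad).
It also fails if it takes over 45 s, if anything falls off the work surface, if the arm or the gripper's body presses on something with over 40 N, if the wrist force passes 120 N, or if a joint passes its speed limit or range.

### The arm

A 6-joint arm with a two-finger parallel gripper is mounted at the origin on a cart in front of the work surface, level with it; the furniture and walls round the work are solid. World frame = base frame: x ahead of the robot, y to its left, z up, the work surface at z = 0. Lengths are in m, angles in degrees, forces in N, time in s.
With the tool pointing down it reaches from about 0.325 to 0.9 m from the base axis. Payload 3.5 kg.
Tool frame: the origin (TCP) lies between the finger pads; the fingertips stand 17 mm ahead of it and the grasp point (between the pads) lies 2 mm behind it; z points along the fingers, y is the line along which they close (so a half turn about z gives the same grasp; the last joint's range is limited). The gripper opens to 85 mm and grips with 20 to 120 N. Pads are 22 mm wide; open, the fingers measure 114 mm over their backs; the gripper's body (76 mm by 85 mm) begins 54 mm behind the grasp point. The pads swing forward as they close: fully open they stand 13 mm farther back than shut.
Start: joints at [67.013, 15.837, -1.513, 72.651, 0, 84.076], TCP at [0.183, 0.597, 0.248] pointing down, gripper open.
Joint ranges: [-178.77, 178.77], [-48.84, 107.48], [-61.69, 71.31], [-111.58, 123.2], [-90, 87.43], [-180, 180]. Speed limits (degrees/s): [147.25, 147.25, 180, 180, 180, 180].

### API

Orientations are given as [roll, pitch, yaw] about the fixed x, y, z axes, in that order (R = Rz(yaw) Ry(pitch) Rx(roll)).
In Python, from cell import robot gives the robot as it stands.
- The arm moves only by the shell command python3 -m crank 'ROWS' [FORCE]. ROWS is text: rows parted by semicolons, each of 7 numbers parted by spaces: the shift along the tool's x, y, z in mm, then the turn, a rotation vector about the tool's x, y, z in degrees, then the opening, from -1 (shut) to 1 (fully open), so that 0 is half open. A call has 1 to 12 rows; each row is the pose to reach, as a shift and turn from the pose commanded when the call began, along the tool's axes at that moment; what a row does not reach only later rows make up. A row lasts 1/12 s, in which the tool goes at most 41.7 mm and 7.16 degrees, less where a joint would pass 70% of its speed; a pose out of reach is approached as far as the arm can. A call with a gripper value outside its range is refused whole. The fingers move at their own pace and stop on an object; FORCE is the grip in N (left out, the last holds). Time passes only in rows, so rows that repeat a pose let the fingers close. It gives the time, the measured TCP pose, the force, the opening and the grip force at its end, in the units of the state.
- robot.state(): the state, without advancing time (a new reading comes with each control period).
- robot.camera(name): name is "scene" or "top"; returns the picture (480x640x3 uint8, blue, green, red); there is no depth.
- robot.camera_params(name): a dict with "fx", "fy", "cx", "cy" (pixels), "origin" and "orientation" of the camera in the world. Camera axes: x right, y down, z forward; pixel columns grow to the right and rows downward; lengths in m; the calibration is good to about 2 mm. A picture is of the moment at which its call begins. camera_params takes no time and is no camera call.
- robot.hand_in(): hands the job in; it is judged then, once.
The state is a dict: "clock": time; "joint_pos": joint angles; "qvel": joint speeds; "effort": joint torques, N m; "eef_pos": TCP position; "eef_rot": TCP orientation; "wrist_force": force on the tool from outside, world axes, zero at the start; "moment": the same for the moment, N m; "grip_width": finger opening in m; "finger_force": force on a finger pad.
Only numpy, scipy, OpenCV 4.12 (cv2) and the standard library are available. Lean on these libraries where they do the work, as an engineer would, in place of code of your own. Each camera call takes 0.05 s, during which the arm holds its last target. There are 200 camera calls.

## Working session

There is one attempt and no reset: what is moved stays moved. The work goes in short steps, Python scripts to look and compute and a shell command to move; the robot and the scene stay as the last step left them, time stands still between calls to the robot, and variables do not carry over. Pictures are saved under pics/ and viewed, at most 10 in all, crops included, and the job is handed in when it is done.

```bash
ls; mkdir -p pics
python3 - <<'E'
from cell import robot
import cv2
for n in("scene","top"):
    cv2.imwrite(f"pics/{n}0.png",robot.camera(n)); print(robot.camera_params(n))
print(robot.state())
E
```

```text
pics
{'fx': 604.8844238724216, 'fy': 604.8844238724216, 'cx': 306.50049698241367, 'cy': 243.8900250702495, 'origin': array([-0.1470883 , -0.2933503 ,  1.08697275]), 'orientation': array([-140.58763739,   -0.84756676,  -61.50537696])}
{'fx': 564.9836570462038, 'fy': 564.9836570462038, 'cx': 324.60342448783297, 'cy': 246.93097094708028, 'origin': array([0.26371295, 0.07188256, 1.40441343]), 'orientation': array([-1.66714301e+02, -1.81681252e-02, -8.57329808e+01])}
{'clock': 0.1, 'joint_pos': array([ 6.70137946e+01,  1.58779319e+01, -1.58957914e+00,  7.26520585e+01,
        5.11690017e-04,  8.40763854e+01]), 'qvel': array([-0.03395881, -0.19571521,  0.23386447,  0.01330268, -0.07307728,
        0.05024778]), 'effort': array([ 2.64635564e-04, -4.46707857e+01,  2.96128947e+01,  8.43663787e-03,
       -4.91919491e-05, -7.81442111e-06]), 'eef_pos': array([0.1831189 , 0.59686513, 0.24723114]), 'eef_rot': array([-1.79881122e+02, -1.28488273e-02,  1.62937395e+02]), 'wrist_force': array([ 0.49937763, -0.81144443, -0.47677236]), 'moment': array([ 0.01531356, -0.01759881,  0.03892009]), 'finger_force': 0.0, 'grip_width': 0.08515779434519298}
```

View pics/scene0.png

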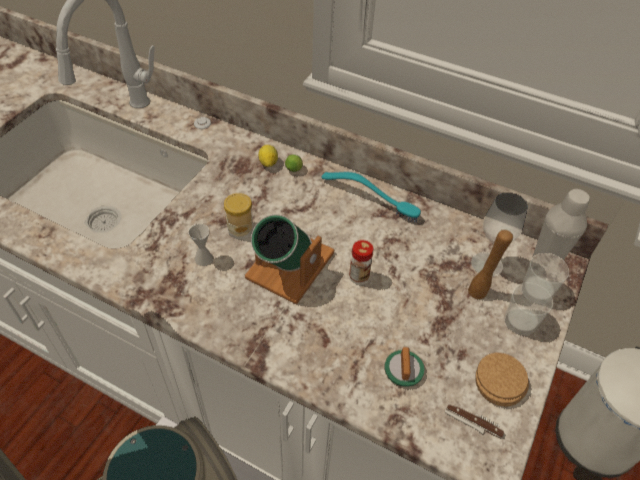

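View pics/top0.png

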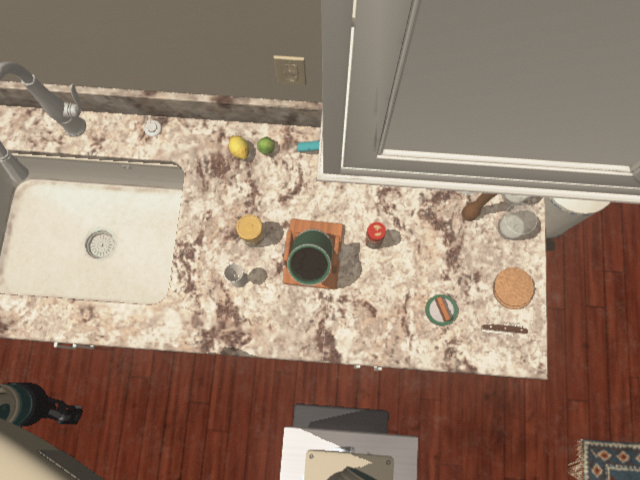

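The scene view shows the lid at about (405,368) and the can mouth at (277,240). The top view shows the lid at (442,310) and the mouth at (310,262). I'll enlarge these in one composite.

Run:
```python
import cv2,numpy as np
s=cv2.imread("pics/scene0.png");t=cv2.imread("pics/top0.png")
def c(im,u,v):  # 80x60 crop x5
    return cv2.resize(im[v:v+60,u:u+80],None,fx=5,fy=5,interpolation=cv2.INTER_CUBIC)
a=[c(s,240,210),c(t,270,230),c(s,365,338),c(t,402,280)]
for i in a:
    for k in range(0,80,10): cv2.line(i,(k*5,0),(k*5,6),(255,255,255),1)
    for k in range(0,60,10): cv2.line(i,(0,k*5),(6,k*5),(255,255,255),1)
cv2.imwrite("pics/crop0.png",np.vstack([np.hstack(a[:2]),np.hstack(a[2:])]))
```

```text
(no output)
```

View pics/crop0.png

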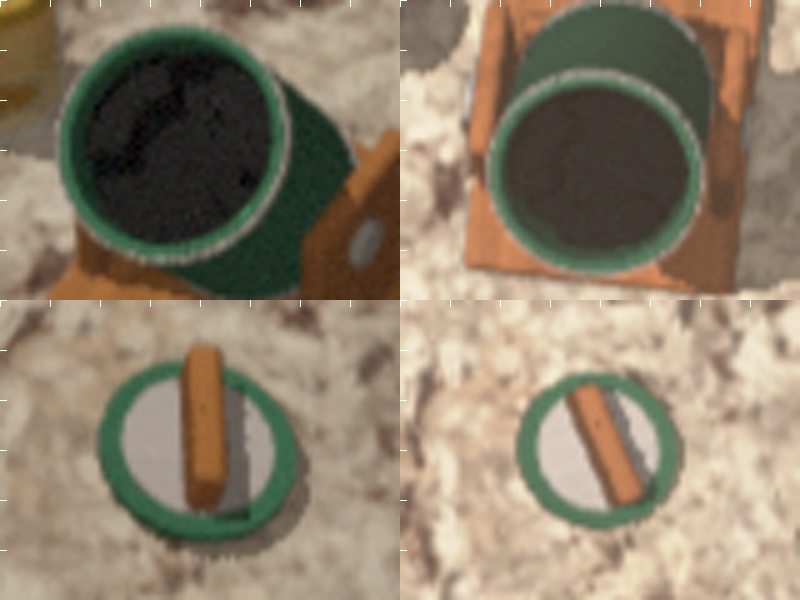

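```bash
cat > h.py <<'E'
import cv2,numpy as np
from scipy.spatial.transform import Rotation as R
from scipy.optimize import least_squares
from cell import robot
P={n:robot.camera_params(n) for n in("scene","top")}
def proj(n,X):
    p=P[n];c=(np.atleast_2d(X)-p["origin"])@R.from_euler("xyz",p["orientation"],degrees=True).as_matrix()
    return np.c_[p["fx"]*c[:,0]/c[:,2]+p["cx"],p["fy"]*c[:,1]/c[:,2]+p["cy"]]
A=np.linspace(0,2*np.pi,361)
def circ(r,z): return np.c_[r*np.cos(A),r*np.sin(A),0*A+z]
def ext(q): return np.r_[q.min(0),q.max(0)]
def canR(yaw): # z leans to robot by 32deg, x up-slope
    return R.from_euler("z",yaw).as_matrix()@R.from_euler("y",-32,degrees=True).as_matrix()
E
python3 - <<'E'
from h import *
e_s=np.array([58,25,291,263])/5+[240,210]*2; e_t=np.array([88,68,305,275])/5+[270,230]*2
def f(p):
    W=circ(.048,.011)@canR(p[3]).T+p[:3]
    return np.r_[ext(proj("scene",W))-e_s,ext(proj("top",W))-e_t]
for y0 in(-.3,.3):
    r=least_squares(f,[.5,.1,.2,y0]);print("can",r.x.round(4),np.degrees(r.x[3]).round(1),r.fun.round(2))
np.save("can.npy",r.x)
e_s=np.array([98,58,297])/5+[365,338,365]; e_t=np.array([117,73,283,228])/5+[402,280]*2
bs=np.array([[190,48],[218,48],[192,175],[222,172]])/5+[365,338]
bt=np.array([[572,93],[598,82],[613,208],[643,194]])/5+[402-80,280]
def g(p):
    M=R.from_euler("z",p[2]).as_matrix();o=np.r_[p[:2],.007]
    W=circ(.039,.010)@M.T+o
    B=np.array([[.03,.007,.04],[.03,-.007,.04],[-.03,.007,.04],[-.03,-.007,.04]])@M.T+o
    return np.r_[ext(proj("scene",W))[:3]-e_s,ext(proj("top",W))-e_t,(proj("scene",B)-bs).ravel(),(proj("top",B)-bt).ravel()]
for y0 in(.4,0,-.4):
    r=least_squares(g,[.4,-.2,y0]);print("lid",r.x.round(4),np.degrees(r.x[2]),r.cost,r.fun.round(1))
# rectify mouth, contrast
c=np.load("can.npy");s=[]
for n in("scene","top"):
    k=np.float32([[-1,-1],[1,-1],[1,1],[-1,1]])*.042
    q=proj(n,np.c_[k,0*k[:,0]-.0]@canR(c[3]).T+c[:3]).astype(np.float32)
    H=cv2.getPerspectiveTransform(q,np.float32([[200,400],[200,0],[0,0],[0,400]][::1])*0+np.float32([[400,400],[400,0],[0,0],[0,400]])) 
    im=robot.camera(n).astype(float)
    for _ in range(5): im+=robot.camera(n)
    w=cv2.warpPerspective((im/6).astype(np.float32),H,(400,400),flags=cv2.INTER_CUBIC)
    s.append(np.clip((w-15)*4,0,255))
cv2.imwrite("pics/mouth.png",np.hstack(s))
E
```

```text
can [0.5214 0.1253 0.1423 0.2065] 11.8 [-0.44  0.22 -0.19 -0.29  0.82  0.65 -0.16 -0.9 ]
can [0.5214 0.1253 0.1423 0.2011] 11.5 [-0.43  0.23 -0.2  -0.3   0.82  0.66 -0.16 -0.9 ]
lid [ 0.4518 -0.2038  0.4061] 23.269692885668846 11.655213063879552 [-0.8 -0.5 -0.8  0.7  0.2 -0.8  0.9 -1.  -2.3  0.6 -1.7 -1.1 -0.1  0.3
  1.2  0.8 -0.4  1.  -0.   1.8  0.2  1.3  1.1]
lid [ 0.4518 -0.2038  0.4061] 23.269665012311957 11.655213064188109 [-0.8 -0.5 -0.8  0.7  0.2 -0.8  0.9 -1.  -2.3  0.6 -1.7 -1.1 -0.1  0.3
  1.2  0.8 -0.4  1.  -0.   1.8  0.2  1.3  1.1]
lid [ 0.4518 -0.2038  0.4061] 23.269687537509917 11.655213063910487 [-0.8 -0.5 -0.8  0.7  0.2 -0.8  0.9 -1.  -2.3  0.6 -1.7 -1.1 -0.1  0.3
  1.2  0.8 -0.4  1.  -0.   1.8  0.2  1.3  1.1][ WARN:0@5.073] global loadsave.cpp:1063 imwrite_ Unsupported depth image for selected encoder is fallbacked to CV_8U.
```

View pics/mouth.png

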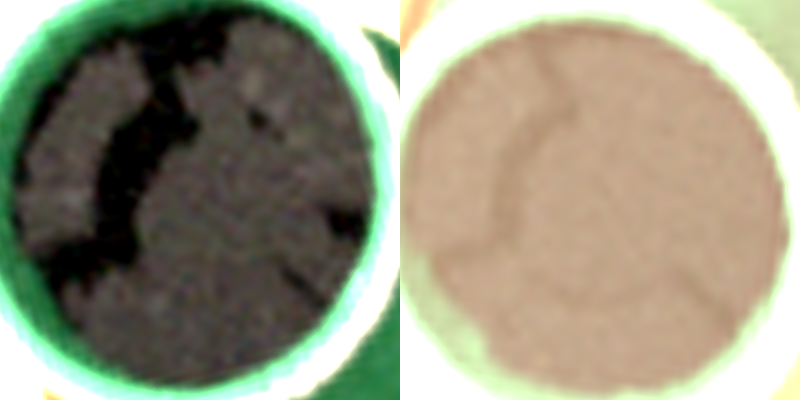

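The rectified mouth shows the ledge. The left-hand segment runs from about (150,70) to (60,240), so a gap centre lies about +7° from can +x, towards y. The other gaps are at about 127° and 247°. Which bar end carries the stud is unknown, and I'll settle that by feel.

```bash
cat >> h.py <<'E'
def show(pos,Rt):
    s=robot.state();R0=R.from_euler("xyz",s["eef_rot"],degrees=True)
    print("shift mm",(R0.inv().apply(np.array(pos)-s["eef_pos"])*1000).round(1),"rotvec",(R0.inv()*Rt).as_rotvec(degrees=True).round(2),"clock",s["clock"])
def down(yaw): return R.from_euler("xyz",[180,0,yaw],degrees=True)
def canpose(h,phi,dx=0,dy=0): # TCP h m above ledge along can z, tool x at phi deg in the can frame
    c=np.load("can.npy");C=canR(c[3]);a=np.radians(phi)
    x=[np.cos(a),np.sin(a),0];y=[np.sin(a),-np.cos(a),0]
    return c[:3]+C@np.array([dx,dy,h]),R.from_matrix(C@np.array([x,y,[0,0,-1]]).T)
def incan():
    s=robot.state();c=np.load("can.npy");C=canR(c[3])
    Q=C.T@R.from_euler("xyz",s["eef_rot"],degrees=True).as_matrix()
    print("can-frame TCP mm",(C.T@(s["eef_pos"]-c[:3])*1000).round(2),"phi",np.degrees(np.arctan2(Q[1,0],Q[0,0])).round(1),"z",Q[:,2].round(3),
     "F",(C.T@s["wrist_force"]).round(2),"M",(C.T@s["moment"]).round(3),"grip",s["grip_width"],"j",s["joint_pos"].round(1),"t",s["clock"])
E
python3 -c "
from h import *
show([.4518,-.2038,.2],down(203.3))"
```

```text
shift mm [-491.7 -687.3   48.3] rotvec [  0.     0.   -40.36] clock 0.7
```

```bash
T="-491 -687 48 0 0 -40.4 0"; python3 -m crank "-491 -687 48 0 0 -40.4 0.0;-491 -687 48 0 0 -40.4 0.0;-491 -687 48 0 0 -40.4 0.0;-491 -687 48 0 0 -40.4 0.0;-491 -687 48 0 0 -40.4 0.0;-491 -687 48 0 0 -40.4 0.0;-491 -687 48 0 0 -40.4 0.0;-491 -687 48 0 0 -40.4 0.0;-491 -687 48 0 0 -40.4 0.0;-491 -687 48 0 0 -40.4 0.0;-491 -687 48 0 0 -40.4 0.0;-491 -687 48 0 0 -40.4 0.0"
python3 -c "
from h import *
show([.4518,-.2038,.15],down(203.3))"
```

```text
clock: 1.7
eef_pos: [0.3407, 0.1262, 0.2206]
eef_rot: [-180.0, 0.1, -156.6]
wrist_force: [1.0, 0.4, -0.2]
grip_width: 0.0428
finger_force: 0.0
shift mm [  29.  -347.    70.6] rotvec [-0.02  0.1   0.07] clock 1.7
```

```bash
python3 -m crank "29 -347 70 0 0 0 0;29 -347 70 0 0 0 0;29 -347 70 0 0 0 0;29 -347 70 0 0 0 0;29 -347 70 0 0 0 0;29 -347 70 0 0 0 0;29 -347 70 0 0 0 0;29 -347 70 0 0 0 0;29 -347 70 0 0 0 0;29 -347 70 0 0 0 0;29 -347 70 0 0 0 0"
python3 -c "
from h import *
show([.4518,-.2038,.040],down(203.3))
import cv2
a=[cv2.resize(robot.camera(n)[v:v+120,u:u+160],(400,300),interpolation=2) for n,u,v in(('scene',325,300),('top',362,250))]
cv2.imwrite('pics/pre.png',np.hstack(a))"
```

```text
clock: 2.62
eef_pos: [0.4514, -0.2031, 0.1499]
eef_rot: [180.0, -0.0, -156.8]
wrist_force: [0.6, 0.1, -0.1]
grip_width: 0.0425
finger_force: 0.0
shift mm [ -0.2  -0.9 109.9] rotvec [ 0.05 -0.01 -0.09] clock 2.6167
```

View pics/pre.png

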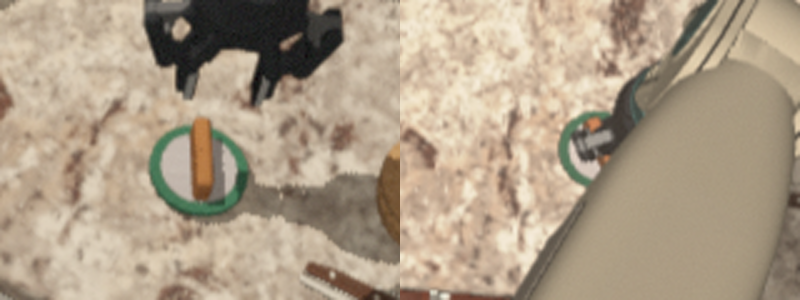

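The gripper sits above the lid with its fingers either side of the bar, so I'll descend and grip.

```bash
python3 -m crank "0 -1 35 0 0 0 0;0 -1 70 0 0 0 0;0 -1 95 0 0 0 0;0 -1 110 0 0 0 0;0 -1 110 0 0 0 0;0 -1 110 0 0 0 -1;0 -1 110 0 0 0 -1;0 -1 110 0 0 0 -1;0 -1 110 0 0 0 -1;0 -1 110 0 0 0 -1;0 -1 110 0 0 0 -1" 50
python3 -c "
from h import *
s=robot.state();print(s['grip_width'],s['finger_force'],s['wrist_force'],s['eef_pos'])"
```

```text
clock: 3.63
eef_pos: [0.4532, -0.2035, 0.042]
eef_rot: [-179.9, 0.1, -156.6]
wrist_force: [-0.5, 2.1, 7.3]
grip_width: 0.0129
finger_force: 52.6
0.012871477871357553 52.64342129230499 [-0.53747832  2.08188952  7.32548673] [ 0.45317953 -0.20348419  0.04196561]
```

```bash
python3 -m crank "0 0 -20 0 0 0 -1;0 0 -60 0 0 0 -1;0 0 -100 0 0 0 -1;0 0 -140 0 0 0 -1;0 0 -180 0 0 0 -1;0 0 -220 0 0 0 -1;0 0 -230 0 0 0 -1;0 0 -230 0 0 0 -1"
python3 -c "
from h import *
s=robot.state();print(s['grip_width'],s['finger_force'],s['wrist_force'],s['joint_pos'])
for p in (188,): 
  print(canpose(.10,p)[0]); show(*canpose(.10,p))"
```

```text
clock: 4.3
eef_pos: [0.4541, -0.2046, 0.2751]
eef_rot: [-179.5, 0.3, -156.7]
wrist_force: [0.2, 0.4, -1.0]
grip_width: 0.0125
finger_force: 51.7
0.012489023785362636 51.6762238740921 [ 0.200539    0.35248739 -1.01755288] [-3.16868351e+01  1.72157832e+00 -1.48797003e+01  7.28369942e+01
 -9.79605883e-03 -5.50185235e+01]
[0.46949672 0.11471319 0.22707466]
shift mm [-140.3  287.5   46.4] rotvec [  5.06 -31.2    3.82] clock 4.3
```

```bash
python3 -m crank "-17 34 3 .6 -3.7 .5 -1;-34 69 6 1.2 -7.4 .9 -1;-51 104 9 1.8 -11.1 1.4 -1;-68 139 12 2.4 -14.8 1.8 -1;-85 174 16 3 -18.5 2.3 -1;-102 208 22 3.7 -22.5 2.8 -1;-120 244 30 4.3 -26.5 3.3 -1;-132 270 38 4.8 -29.5 3.6 -1;-140 287 46 5.1 -31.2 3.8 -1;-140 287 46 5.1 -31.2 3.8 -1;-140 287 46 5.1 -31.2 3.8 -1"
python3 - <<'E'
from h import *
incan()
a=[cv2.resize(robot.camera(n)[v:v+120,u:u+160],(400,300),interpolation=2) for n,u,v in(('scene',190,150),('top',230,200))]
cv2.imwrite('pics/pre2.png',np.hstack(a))
E
```

```text
clock: 5.22
eef_pos: [0.4632, 0.1167, 0.22]
eef_rot: [-175.6, 30.9, -159.2]
wrist_force: [-0.6, -0.1, -0.8]
grip_width: 0.013
finger_force: 51.6
can-frame TCP mm [-8.61  3.15 97.09] phi -172.1 z [-0.014  0.007 -1.   ] F [-0.91  0.05 -0.37] M [-0.063  0.63  -0.005] grip 0.01300815940621965 j [  3.8 -17.6 -44.7  32.    4.4 -14.5] t 5.2167
```

View pics/pre2.png

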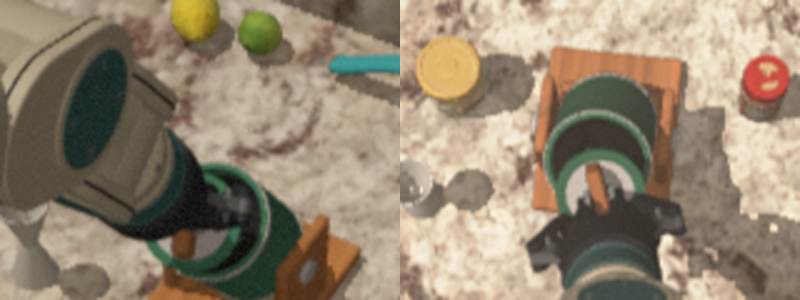

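```bash
python3 -c "
from h import *
show(*canpose(.065,188))"
```

```text
shift mm [-4.7 -2.2 33.3] rotvec [ 0.34 -0.47 -0.19] clock 5.3167
```

```bash
python3 -m crank "-2 -1 8 .3 -.4 0 -1;-3 -2 16 .3 -.4 0 -1;-4 -2 24 .3 -.4 0 -1;-4 -2 32 .3 -.4 0 -1;-4 -2 32 .3 -.4 0 -1;-4 -2 32 .3 -.4 0 -1"
python3 - <<'E'
from h import *
incan()
s=robot.state();Q=R.from_euler("xyz",s["eef_rot"],degrees=True)
a=[]
for n,u,v in(('scene',230,190),('top',270,220)):
    im=cv2.resize(robot.camera(n)[v:v+75,u:u+100],None,fx=4,fy=4,interpolation=2)
    c=np.load("can.npy")
    for W,col in((Q.apply(circ(.039,.024))+s["eef_pos"],(0,0,255)),(circ(.048,.011)@canR(c[3]).T+c[:3],(255,255,0))):
        q=((proj(n,W)-[u,v]+.5)*4).astype(int);
        for p in q[::6]: cv2.circle(im,tuple(map(int,p)),1,col,-1)
    a.append(im)
cv2.imwrite('pics/pre3.png',np.hstack(a))
E
```

```text
clock: 5.82
eef_pos: [0.4866, 0.1184, 0.1981]
eef_rot: [-175.2, 31.6, -159.3]
wrist_force: [0.1, 0.4, -1.4]
grip_width: 0.0133
finger_force: 51.6
can-frame TCP mm [-0.54  0.24 66.15] phi -172.2 z [-0.002  0.001 -1.   ] F [-0.6   0.42 -1.31] M [-0.021  0.688  0.03 ] grip 0.013253692955986066 j [  4.1 -13.5 -45.2  26.7   4.  -14.1] t 5.8167
```

View pics/pre3.png

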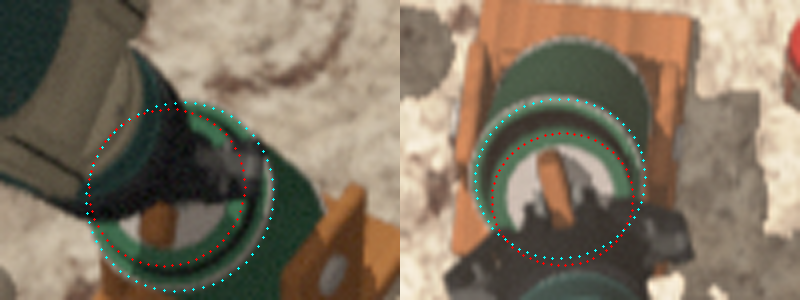

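```bash
python3 -m crank "0 0 5 0 0 0 -1;0 0 10 0 0 0 -1;0 0 14 0 0 0 -1;0 0 17 0 0 0 -1;0 0 19 0 0 0 -1;0 0 21 0 0 0 -1;0 0 22 0 0 0 -1;0 0 22 0 0 0 -1"
python3 -c "
from h import *
incan()"
```

```text
clock: 6.58
eef_pos: [0.4975, 0.1216, 0.1816]
eef_rot: [-175.2, 31.7, -159.3]
wrist_force: [-18.4, -0.0, 17.8]
grip_width: 0.0132
finger_force: 55.9
can-frame TCP mm [ 0.34  1.2  46.22] phi -172.2 z [ 0.     0.002 -1.   ] F [-5.9   3.67 24.67] M [-0.028  1.754 -0.165] grip 0.01317950897130113 j [  4.4 -10.9 -45.6  23.5   3.9 -13.9] t 6.5833
```

```bash
python3 -m crank "0 0 -1.5 0 0 0 -1;0 0 -1.5 0 0 0 -1;0 0 -1.5 0 0 0 -1"
python3 - <<'E'
from h import *
incan()
a=[cv2.resize(robot.camera(n)[v:v+75,u:u+67],(402,450),interpolation=2)[:, :400] for n,u,v in(('scene',237,205),('top',280,235))]
cv2.imwrite('pics/ins.png',np.hstack(a))
E
```

```text
clock: 6.83
eef_pos: [0.4972, 0.1213, 0.1821]
eef_rot: [-175.2, 31.7, -159.3]
wrist_force: [-7.1, 1.1, 6.4]
grip_width: 0.013
finger_force: 53.3
can-frame TCP mm [ 0.32  0.91 46.82] phi -172.2 z [ 0.001  0.002 -1.   ] F [-2.32  2.52  8.94] M [0.036 1.122 0.002] grip 0.01300798985690565 j [  4.4 -11.  -45.6  23.6   3.9 -13.9] t 6.8333
```

View pics/ins.png

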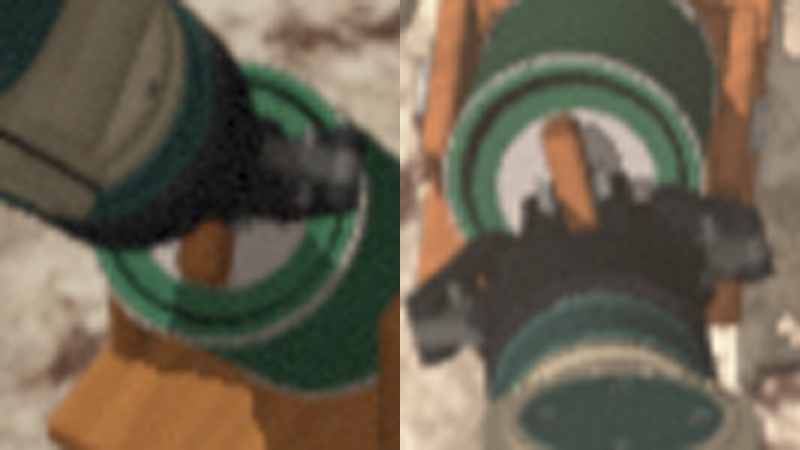

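The lid sits concentric inside the rim, with an even dark gap all round it, so the studs are riding on the ledge. I'll turn it slowly under about 10 N.

```bash
python3 -m crank "0 0 0 0 0 2.5 -1;0 0 0 0 0 5 -1;0 0 0 0 0 7.5 -1;0 0 0 0 0 10 -1;0 0 0 0 0 12.5 -1;0 0 0 0 0 15 -1;0 0 0 0 0 17.5 -1;0 0 0 0 0 20 -1"
python3 -c "
from h import *
incan()"
```

```text
clock: 7.6
eef_pos: [0.4998, 0.1221, 0.1843]
eef_rot: [172.4, 31.6, 177.6]
wrist_force: [-1.6, 0.3, 5.3]
grip_width: 0.0127
finger_force: 85.9
can-frame TCP mm [ 3.77  1.17 47.19] phi 168.2 z [ 0.007  0.003 -1.   ] F [1.58 0.61 5.3 ] M [0.275 0.076 2.351] grip 0.01273814946611348 j [  4.4 -11.  -45.5  23.4   4.    5.8] t 7.6
```

```bash
python3 -m crank "0 0 -.5 0 0 -5 -1;0 0 -.5 0 0 -10 -1;0 0 -.5 0 0 -15 -1;0 0 -.5 0 0 -18 -1;0 0 -.5 0 0 -20 -1;0 0 -.5 0 0 -20 -1"
python3 -c "
from h import *
incan()"
```

```text
clock: 8.1
eef_pos: [0.4958, 0.1208, 0.1812]
eef_rot: [-175.2, 31.5, -159.2]
wrist_force: [-7.3, 0.0, 5.0]
grip_width: 0.0129
finger_force: 53.3
can-frame TCP mm [-1.44  0.75 46.81] phi -172.1 z [-0.002  0.001 -1.   ] F [-3.39  1.47  8.05] M [-0.061  1.485 -0.157] grip 0.012894840639550613 j [  4.3 -11.1 -45.7  23.7   3.8 -14. ] t 8.1
```

```bash
python3 -m crank "0 0 .5 0 0 -2 -1;0 0 .5 0 0 -4 -1;0 0 .5 0 0 -6 -1;0 0 .5 0 0 -6 -1"
python3 -c "
from h import *
incan()"
python3 -m crank "0 0 0.5 0 0 -2 -1;0 0 0.5 0 0 -4 -1;0 0 0.5 0 0 -6 -1;0 0 .5 0 0 -6 -1"
python3 -c "
from h import *
incan()"
```

```text
clock: 8.43
eef_pos: [0.496, 0.1209, 0.1811]
eef_rot: [-171.6, 30.9, -152.3]
wrist_force: [-11.8, -0.3, 8.8]
grip_width: 0.0128
finger_force: 54.0
can-frame TCP mm [-1.25  0.76 46.63] phi -166.2 z [-0.002  0.001 -1.   ] F [-5.16  2.04 13.65] M [-0.09   1.619 -0.256] grip 0.01279996170490384 j [  4.4 -11.  -45.7  23.7   3.8 -19.9] t 8.4333
clock: 8.77
eef_pos: [0.4966, 0.1207, 0.1816]
eef_rot: [-168.2, 29.9, -145.7]
wrist_force: [-15.4, -1.2, 14.5]
grip_width: 0.0131
finger_force: 65.7
can-frame TCP mm [-0.53  0.49 46.71] phi -160.4 z [-0.001  0.001 -1.   ] F [-5.29  1.92 20.44] M [-0.027  1.748 -1.496] grip 0.013058482781440176 j [  4.3 -11.  -45.6  23.6   3.8 -25.7] t 8.7667
```

```bash
python3 -m crank "0 0 -2 0 0 5 -1;0 0 -2 0 0 10 -1;0 0 -2 0 0 14 -1;0 0 -2 0 0 14 -1;0 0 -2 0 0 14 -1"
python3 -c "
from h import *
incan()"
python3 -m crank "-2 0 0 0 0 0 -1;-4 0 0 0 0 0 -1;-4 0 0 0 0 0 -1"
python3 -c "
from h import *
incan()"
python3 -m crank "4 0 0 0 0 0 -1;8 0 0 0 0 0 -1;8 0 0 0 0 0 -1"
python3 -c "
from h import *
incan()"
```

```text
clock: 9.18
eef_pos: [0.4968, 0.1208, 0.1828]
eef_rot: [-176.4, 31.9, -161.5]
wrist_force: [-0.9, -0.2, -0.8]
grip_width: 0.013
finger_force: 51.8
can-frame TCP mm [ 0.25  0.55 47.69] phi -174.1 z [ 0.001  0.001 -1.   ] F [-1.2  -0.06 -0.22] M [0.031 0.661 0.021] grip 0.012978609751174895 j [  4.3 -11.1 -45.6  23.7   3.9 -12. ] t 9.1833
clock: 9.43
eef_pos: [0.4995, 0.1219, 0.1846]
eef_rot: [-176.4, 31.8, -161.6]
wrist_force: [-1.0, -0.5, -2.3]
grip_width: 0.0129
finger_force: 51.8
can-frame TCP mm [ 3.65  1.1  47.65] phi -174.1 z [-0.001  0.001 -1.   ] F [-2.12 -0.29 -1.33] M [ 0.004  0.93  -0.026] grip 0.012906860470185464 j [  4.5 -10.9 -45.1  24.    3.8 -11.9] t 9.4333
clock: 9.68
eef_pos: [0.4946, 0.1205, 0.1823]
eef_rot: [-176.5, 32.1, -161.5]
wrist_force: [3.1, 2.4, -0.1]
grip_width: 0.0128
finger_force: 51.5
can-frame TCP mm [-1.9   0.69 48.34] phi -174.1 z [ 0.005  0.003 -1.   ] F [ 2.91  1.75 -1.98] M [ 0.507 -0.063  0.029] grip 0.012819243083224192 j [  4.2 -11.5 -46.1  23.4   4.1 -12.1] t 9.6833
```

```bash
python3 -m crank "-4.8 0 0 0 0 0 -1;-4.8 2 0 0 0 0 -1;-4.8 4 0 0 0 0 -1;-4.8 4 0 0 0 0 -1"
python3 -c "
from h import *
incan()"
python3 -m crank "0 -4 0 0 0 0 -1;0 -8 0 0 0 0 -1;0 -8 0 0 0 0 -1"
python3 -c "
from h import *
incan()"
python3 -m crank "0 4 0 0 0 0 -1;0 4 .8 0 0 0 -1;0 4 1.6 0 0 0 -1;0 4 1.6 0 0 0 -1"
python3 -c "
from h import *
incan()"
```

```text
clock: 10.02
eef_pos: [0.4959, 0.1249, 0.183]
eef_rot: [-176.4, 31.8, -161.6]
wrist_force: [0.5, 0.4, -0.3]
grip_width: 0.0132
finger_force: 51.8
can-frame TCP mm [ 0.28  4.73 47.83] phi -174.2 z [-0.     0.001 -1.   ] F [ 0.3   0.32 -0.58] M [-0.057  0.599  0.02 ] grip 0.013177892230062013 j [  5.  -11.1 -45.6  23.7   3.5 -11.4] t 10.0167
clock: 10.27
eef_pos: [0.4974, 0.119, 0.1832]
eef_rot: [-176.8, 31.8, -161.6]
wrist_force: [-3.6, 7.0, 1.0]
grip_width: 0.0127
finger_force: 52.0
can-frame TCP mm [ 0.7  -1.34 47.81] phi -174.2 z [-0.     0.008 -1.   ] F [-1.26  7.55  2.  ] M [ 1.606  0.722 -0.107] grip 0.012739013181038084 j [  3.7 -11.1 -45.5  23.9   4.6 -12.5] t 10.2667
clock: 10.6
eef_pos: [0.4977, 0.1212, 0.1824]
eef_rot: [-176.4, 31.8, -161.6]
wrist_force: [-9.2, 0.7, 6.9]
grip_width: 0.0128
finger_force: 53.6
can-frame TCP mm [ 0.83  0.74 46.77] phi -174.2 z [-0.     0.001 -1.   ] F [-3.92  2.57 10.56] M [ 0.181  1.262 -0.078] grip 0.012798779278159752 j [  4.4 -11.  -45.5  23.7   3.8 -11.9] t 10.6
```

```bash
python3 -m crank "0 0 -1.6 0 0 0 -1;0 4 -1.6 0 0 0 -1;0 6 -1.6 0 0 0 -1;0 7 -1.6 0 0 0 -1;0 7 -1.6 0 0 0 -1"
python3 -c "
from h import *
incan()"
python3 -m crank "-2 -4 0 0 0 0 -1;-4 -4 0 0 0 0 -1;-5 -4 0 0 0 0 -1;-5 -4 0 0 0 0 -1"
python3 -c "
from h import *
incan()"
```

```text
clock: 11.02
eef_pos: [0.4962, 0.1268, 0.1836]
eef_rot: [-176.2, 31.9, -161.6]
wrist_force: [2.9, -4.5, -0.3]
grip_width: 0.0128
finger_force: 51.9
can-frame TCP mm [ 1.25  6.5  48.  ] phi -174.2 z [ 0.002 -0.003 -1.   ] F [ 1.53 -4.97 -1.27] M [-1.257  0.396  0.153] grip 0.012819694652141963 j [  5.4 -11.1 -45.5  23.6   3.1 -11. ] t 11.0167
clock: 11.35
eef_pos: [0.499, 0.1251, 0.1845]
eef_rot: [-176.5, 31.6, -161.7]
wrist_force: [-4.5, -2.0, -0.1]
grip_width: 0.0127
finger_force: 52.3
can-frame TCP mm [ 3.67  4.28 47.47] phi -174.2 z [-0.003  0.001 -1.   ] F [-4.14 -1.08  2.45] M [-0.35   1.337  0.028] grip 0.012722630190226111 j [  5.  -10.8 -45.   24.1   3.5 -11.4] t 11.35
```

```bash
python3 -m crank "4.8 -1.1 -.5 0 0 0 -1;4.8 -1.1 -.5 0 0 0 -1;4.8 -1.1 .5 0 0 0 -1;4.8 -1.1 1.5 0 0 0 -1;4.8 -1.1 1.5 0 0 0 -1"
python3 -c "
from h import *
incan()"
```

```text
clock: 11.77
eef_pos: [0.4981, 0.1234, 0.1829]
eef_rot: [-176.4, 31.9, -161.6]
wrist_force: [-3.9, 0.9, 3.6]
grip_width: 0.0133
finger_force: 52.7
can-frame TCP mm [ 1.81  2.81 46.74] phi -174.2 z [ 0.002  0.002 -1.   ] F [-1.19  1.69  4.95] M [-0.032  0.924 -0.005] grip 0.013301674681346994 j [  4.7 -10.9 -45.5  23.5   3.7 -11.6] t 11.7667
```

```bash
python3 -m crank "0 0 .5 0 0 2 -1;0 0 .5 0 0 4 -1;0 0 .5 0 0 6 -1"
python3 -c "
from h import *
incan()"
python3 -m crank "0 0 0 0 0 2 -1;0 0 0 0 0 4 -1;0 0 0 0 0 6 -1"
python3 -c "
from h import *
incan()"
```

```text
clock: 12.02
eef_pos: [0.4995, 0.1238, 0.1838]
eef_rot: [179.8, 32.3, -168.7]
wrist_force: [-2.5, 1.4, 4.7]
grip_width: 0.0128
finger_force: 52.9
can-frame TCP mm [ 3.55  2.88 46.76] phi 179.8 z [ 0.005  0.002 -1.   ] F [0.64 1.84 5.14] M [0.078 0.583 0.217] grip 0.012801872324289688 j [  4.7 -10.9 -45.4  23.4   3.7  -5.6] t 12.0167
clock: 12.27
eef_pos: [0.4999, 0.1234, 0.184]
eef_rot: [176.2, 32.1, -175.6]
wrist_force: [-2.5, -0.8, 4.1]
grip_width: 0.0127
finger_force: 58.0
can-frame TCP mm [ 3.92  2.43 46.79] phi 173.9 z [ 0.006  0.    -1.   ] F [-0.05 -0.32  4.83] M [-0.266  0.449  1.187] grip 0.012687981055354366 j [  4.7 -10.9 -45.4  23.4   3.7   0.3] t 12.2667
```

```bash
python3 -m crank "0 0 -1 0 0 -5 -1;0 0 -1 0 0 -10 -1;0 0 -1 0 0 -14 -1;0 0 -1 0 0 -14 -1"
python3 - <<'E'
from h import *
incan()
s=robot.state();Q=R.from_euler("xyz",s["eef_rot"],degrees=True);c=np.load("can.npy")
a=[];b=[]
for n,u,v in(('scene',237,205),('top',280,235)):
    im=sum(robot.camera(n).astype(np.float32) for _ in range(4))/4
    im=cv2.resize(im[v:v+50,u:u+67],(402,300),interpolation=2)[:, :400]
    im=np.clip(im*1.3,0,255).astype(np.uint8);a.append(im.copy())
    for W,col in((Q.apply(circ(.039,.025))+s["eef_pos"],(0,0,255)),(circ(.048,.011)@canR(c[3]).T+c[:3],(255,255,0)),(circ(.042,.011)@canR(c[3]).T+c[:3],(255,0,255))):
        for p in ((proj(n,W)-[u,v]+.5)*6).astype(int)[::4]: cv2.circle(im,tuple(map(int,p)),1,col,-1)
    b.append(im)
cv2.imwrite('pics/ins2.png',np.vstack([np.hstack(a),np.hstack(b)]))
E
```

```text
clock: 12.6
eef_pos: [0.498, 0.1233, 0.1832]
eef_rot: [-175.1, 31.8, -159.2]
wrist_force: [0.3, 0.4, -0.2]
grip_width: 0.0128
finger_force: 52.0
can-frame TCP mm [ 1.88  2.67 47.05] phi -172.1 z [ 0.002  0.001 -1.   ] F [ 0.18  0.33 -0.33] M [0.012 0.61  0.006] grip 0.012833603746326333 j [  4.7 -11.  -45.5  23.6   3.7 -13.7] t 12.6
```

View pics/ins2.png

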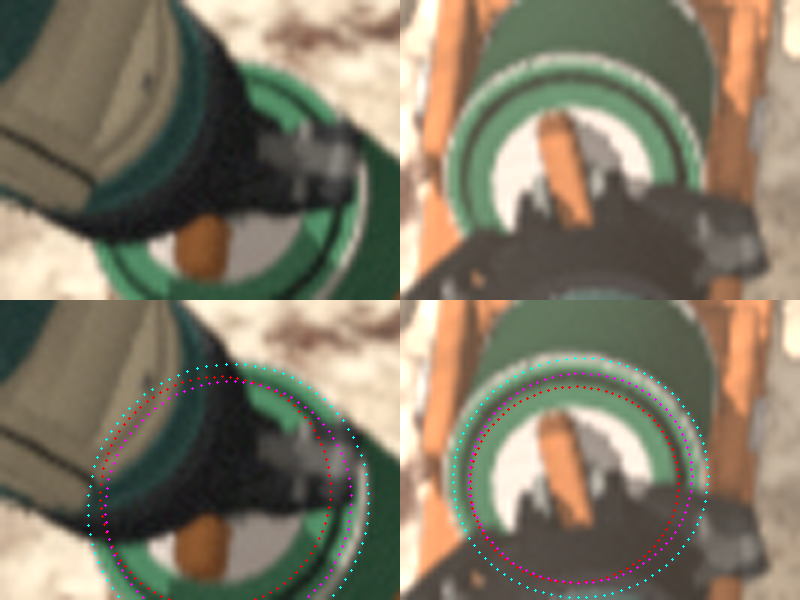

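Run:
```python
from h import *
c=np.load("can.npy");C=canR(c[3])
# picture readings: top view lid edge: top y 248.7, left 291.7, right 327.2 ; far bar-top end mid (305.8,253.9); scene: lid edge right ~ (336/6+237)
for z in(0,3.5,7,12):
    o=c[:3]+C@[0,0,z/1000]
    e=ext(proj("top",circ(.039,.010)@C.T+o)); es=ext(proj("scene",circ(.039,.010)@C.T+o))
    a=np.radians(8);b=o+C@[.03*np.cos(a),.03*np.sin(a),.04]
    b2=o+C@[-.03*np.cos(a),-.03*np.sin(a),.04]
    print(z,"top edge",e.round(1),"scene",es.round(1),"bar end top-view",proj("top",b).round(1),"near end scene",proj("scene",b2).round(1))
```

```text
0 top edge [292.4 247.9 326.8 280.3] scene [255.6 219.7 293.6 257.9] bar end top-view [[306.8 256.6]] near end scene [[269.6 251.3]]
3.5 top edge [292.4 248.4 327.  280.9] scene [255.2 219.4 293.4 257.7] bar end top-view [[306.8 257.2]] near end scene [[269.3 251.1]]
7 top edge [292.4 248.9 327.1 281.4] scene [254.9 219.  293.1 257.5] bar end top-view [[306.9 257.7]] near end scene [[268.9 250.9]]
12 top edge [292.5 249.6 327.2 282.3] scene [254.3 218.6 292.7 257.1] bar end top-view [[307.  258.5]] near end scene [[268.4 250.5]]
```

The lid is concentric and looks flush, and turning is blocked at about ±9° around φ=188°. That suggests the studs are already in the gaps. To confirm, I'll lift 4.5 mm and see whether turning is still blocked.

```bash
python3 -m crank "0 0 -2 0 0 0 -1;0 0 -4.5 0 0 0 -1;0 0 -4.5 0 0 5 -1;0 0 -4.5 0 0 10 -1;0 0 -4.5 0 0 14 -1;0 0 -4.5 0 0 14 -1"
python3 -c "
from h import *
incan()"
```

```text
clock: 13.5
eef_pos: [0.496, 0.1218, 0.1874]
eef_rot: [176.2, 31.9, -175.8]
wrist_force: [0.3, -1.9, 0.5]
grip_width: 0.0131
finger_force: 52.0
can-frame TCP mm [ 2.19  1.7  51.85] phi 173.8 z [ 0.003 -0.001 -1.   ] F [ 0.23 -1.94  0.48] M [-0.615  0.338  0.03 ] grip 0.013086204867260259 j [  4.6 -11.6 -45.4  24.3   3.6   0.4] t 13.5
```

```bash
python3 -m crank "0 0 -5 0 0 0 -1;0 0 -5 0 0 5 -1;0 0 -5 0 0 10 -1;0 0 -5 0 0 15 -1;0 0 -4 0 0 20 -1;0 0 -2.5 0 0 20 -1;0 0 -1.5 0 0 20 -1;0 0 -1.5 0 0 20 -1"
python3 -c "
from h import *
incan()"
```

```text
clock: 14.17
eef_pos: [0.4938, 0.1225, 0.1872]
eef_rot: [164.6, 28.4, 161.6]
wrist_force: [-0.7, -0.2, -1.5]
grip_width: 0.0131
finger_force: 51.8
can-frame TCP mm [ 0.43  2.78 52.77] phi 154.0 z [-0.     0.002 -1.   ] F [-1.39 -0.06 -0.9 ] M [ 0.017  0.615 -0.034] grip 0.013144844736391128 j [  4.6 -11.8 -45.4  24.6   3.7  20.2] t 14.1667
```

```bash
python3 -m crank "0 0 1 0 0 0 -1;0 0 2 0 0 0 -1;0 0 2 0 0 0 -1"
python3 -c "
from h import *
incan()"
python3 -m crank "0 0 1 0 0 0 -1;0 0 2 0 0 0 -1;0 0 2 0 0 0 -1"
python3 -c "
from h import *
incan()"
python3 -m crank "0 0 1 0 0 0 -1;0 0 2 0 0 0 -1;0 0 2 0 0 0 -1"
python3 -c "
from h import *
incan()"
```

```text
clock: 14.42
eef_pos: [0.4948, 0.1228, 0.1867]
eef_rot: [164.6, 28.4, 161.5]
wrist_force: [-10.6, -1.3, 10.8]
grip_width: 0.0129
finger_force: 54.2
can-frame TCP mm [ 1.02  2.82 51.73] phi 153.9 z [-0.     0.001 -1.   ] F [-3.35  0.87 14.8 ] M [ 0.076  1.681 -0.062] grip 0.012944902259198187 j [  4.6 -11.6 -45.4  24.4   3.7  20.3] t 14.4167
clock: 14.67
eef_pos: [0.4952, 0.123, 0.1863]
eef_rot: [164.6, 28.4, 161.5]
wrist_force: [-27.5, -2.8, 28.0]
grip_width: 0.0132
finger_force: 58.0
can-frame TCP mm [ 1.14  3.02 51.25] phi 153.9 z [-0.     0.001 -1.   ] F [-8.47  2.78 38.3 ] M [-0.022  2.775 -0.081] grip 0.01315978231506813 j [  4.7 -11.5 -45.4  24.3   3.7  20.3] t 14.6667
clock: 14.92
eef_pos: [0.4957, 0.1238, 0.1858]
eef_rot: [164.5, 28.4, 161.6]
wrist_force: [-40.8, -3.0, 40.5]
grip_width: 0.0134
finger_force: 64.9
can-frame TCP mm [ 1.41  3.7  50.43] phi 154.0 z [ 0.     0.003 -1.   ] F [-12.98   5.18  55.83] M [0.203 3.367 0.006] grip 0.013352812025489713 j [  4.7 -11.4 -45.4  24.2   3.8  20.3] t 14.9167
```

The studs ride at h≈52 away from the gaps, but at φ≈188° the lid went down to about 46.8. So it does drop in there. I'll return to that angle, seat it lightly and wiggle.

```bash
python3 -m crank "0 0 -5 0 0 0 -1;0 0 -5 0 0 -6 -1;0 0 -5 0 0 -12 -1;0 0 -5 0 0 -18 -1;0 0 -5 0 0 -24 -1;0 0 -5 0 0 -30 -1;0 0 -5 0 0 -34 -1;0 0 -3 0 0 -34 -1;0 0 -1 0 0 -34 -1;0 0 1 0 0 -34 -1;0 0 1.5 0 0 -34 -1;0 0 1.5 0 0 -34 -1"
python3 -c "
from h import *
incan()"
```

```text
clock: 15.92
eef_pos: [0.4981, 0.1233, 0.1817]
eef_rot: [-175.2, 31.7, -159.3]
wrist_force: [-7.7, 0.3, 6.7]
grip_width: 0.013
finger_force: 54.8
can-frame TCP mm [ 1.22  2.73 45.76] phi -172.2 z [ 0.001  0.001 -1.   ] F [-2.83  1.8   9.64] M [-0.054  1.082 -0.103] grip 0.012959469312947978 j [  4.7 -10.8 -45.5  23.5   3.7 -13.6] t 15.9167
```

```bash
python3 -m crank "0 0 .3 0 0 4 -1;0 0 .3 0 0 4 -1;0 1 .3 0 0 0 -1;0 1 .3 0 0 -5 -1;0 -1 .3 0 0 -5 -1;1 -1 .3 0 0 0 -1;-1 0 .3 0 0 0 -1;0 0 .3 0 0 0 -1;0 0 .3 0 0 0 -1"
python3 -c "
from h import *
incan()"
```

```text
clock: 16.67
eef_pos: [0.4992, 0.1231, 0.1824]
eef_rot: [-175.1, 31.8, -159.3]
wrist_force: [-4.7, -1.1, 7.0]
grip_width: 0.013
finger_force: 54.5
can-frame TCP mm [ 2.48  2.29 45.81] phi -172.2 z [ 0.003  0.    -1.   ] F [-0.42 -0.17  8.51] M [-0.194  0.853  0.007] grip 0.012956867225988478 j [  4.7 -10.8 -45.5  23.3   3.6 -13.6] t 16.6667
```

```bash
python3 -m crank "0 0 -.5 0 0 0 -1;0 0 -.5 0 0 0 -.5;0 0 -.5 0 0 0 -.2;0 0 -.5 0 0 0 -.2;0 0 -.5 0 0 0 -.2;0 0 -12 0 0 0 -.2;0 0 -30 0 0 0 -.2;0 0 -60 0 0 0 -.2;0 0 -90 0 0 0 -.2;0 0 -120 0 0 0 -.2;0 0 -120 0 0 0 -.2"
python3 -c "
from h import *
incan();show([.42,-.15,.28],down(203.3))"
```

```text
clock: 17.58
eef_pos: [0.4374, 0.1104, 0.2895]
eef_rot: [-175.0, 32.3, -159.2]
wrist_force: [1.3, 1.2, 0.8]
grip_width: 0.0344
finger_force: 0.0
can-frame TCP mm [  5.69   2.22 170.  ] phi -172.1 z [ 0.011  0.    -1.   ] F [ 1.7   0.87 -0.15] M [-0.024  0.386  0.004] grip 0.03444994065328793 j [  3.2 -25.2 -40.9  41.9   4.5 -14.9] t 17.5833
shift mm [  97.1 -240.7  -29.3] rotvec [-5.56 32.16 -3.81] clock 17.5833
```

Now I'll move the arm aside and take the last picture.

```bash
python3 -m crank "0 -40 -20 0 0 0 -.2;0 -80 -30 0 0 0 -.2;0 -120 -30 0 0 0 -.2;0 -160 -30 0 0 0 -.2;0 -200 -30 0 0 0 -.2;0 -240 -30 0 0 0 -.2;0 -270 -30 0 0 0 -.2;0 -270 -30 0 0 0 -.2"
python3 - <<'E'
from h import *
c=np.load("can.npy");C=canR(c[3]);a=[];b=[]
for n,u,v in(('scene',237,205),('top',280,235)):
    im=sum(robot.camera(n).astype(np.float32) for _ in range(4))/4
    full=cv2.resize(im[v-70:v+130,u-110:u+157],(400,300));b.append(np.clip(full,0,255).astype(np.uint8))
    im=cv2.resize(im[v:v+50,u:u+67],(402,300),interpolation=2)[:, :400]
    a.append(np.clip(im*1.2,0,255).astype(np.uint8))
cv2.imwrite('pics/fin.png',np.vstack([np.hstack(a),np.hstack(b)]))
E
```

```text
clock: 18.25
eef_pos: [0.5068, -0.1546, 0.3279]
eef_rot: [-175.0, 31.7, -159.5]
wrist_force: [1.4, 0.4, 0.5]
grip_width: 0.0342
finger_force: 0.0
```

View pics/fin.png

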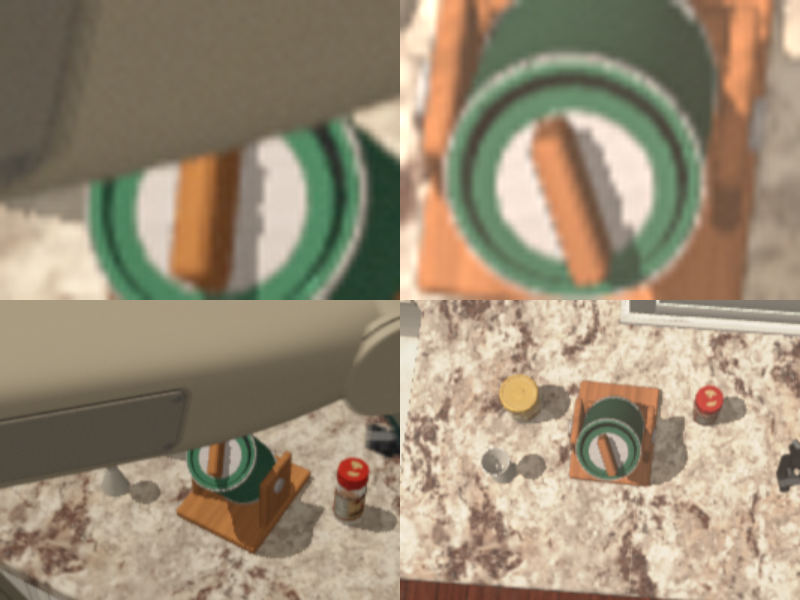

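The lid lies in the mouth and the jars and jigger stand untouched. In the top crop the lid has slid to the lower side of its play. To be sure it is seated, I'll press lightly on the bar top with shut fingers and compare that height with the rim.

```bash
python3 -c "
from h import *
show(*canpose(.12,188,.0,.0025));show(*canpose(.085,188,.0,.0025))"
```

```text
shift mm [  0.7 268.6  75.3] rotvec [ 0.11  0.06 -0.08] clock 18.65
shift mm [  0.8 268.6 110.3] rotvec [ 0.11  0.06 -0.08] clock 18.65
```

```bash
python3 -m crank "0 40 0 0 0 0 -1;0 80 0 0 0 0 -1;0 120 0 0 0 0 -1;0 160 20 0 0 0 -1;0 200 40 0 0 0 -1;0 235 60 0 0 0 -1;1 260 75 0 0 0 -1;1 268 90 0 0 0 -1;1 268 105 0 0 0 -1;1 268 110 0 0 0 -1;1 268 110 0 0 0 -1"
python3 -c "
from h import *
incan()"
python3 -m crank "0 0 2 0 0 0 -1;0 0 4 0 0 0 -1;0 0 6 0 0 0 -1;0 0 6 0 0 0 -1"
python3 -c "
from h import *
incan()"
```

```text
clock: 19.57
eef_pos: [0.4763, 0.1175, 0.2132]
eef_rot: [-175.2, 31.6, -159.2]
wrist_force: [-1.0, -0.9, 0.1]
grip_width: 0.0
finger_force: 0.0
can-frame TCP mm [-1.2   1.4  84.41] phi -172.1 z [-0.002  0.002 -1.   ] F [-0.95 -0.67  0.71] M [-0.043  0.504  0.056] grip 1.2461105429364611e-05 j [  4.  -15.9 -44.8  29.5   4.1 -14.3] t 19.5667
clock: 19.9
eef_pos: [0.481, 0.1169, 0.2101]
eef_rot: [-175.2, 31.8, -159.3]
wrist_force: [-1.0, -0.5, -0.5]
grip_width: -0.0007
finger_force: 0.0
can-frame TCP mm [ 0.89 -0.16 79.38] phi -172.2 z [ 0.002  0.    -1.   ] F [-1.19 -0.32  0.13] M [ 0.034  0.567 -0.04 ] grip -0.0006836277473718275 j [  3.9 -15.2 -44.8  28.5   4.1 -14.3] t 19.9
```

```bash
for i in 1; do python3 -m crank "0 2 1.5 0 0 0 -1;0 2 3 0 0 0 -1;0 2 4.5 0 0 0 -1;0 2 4.5 0 0 0 -1" >/dev/null; done
python3 -c "
from h import *
incan()"
python3 -m crank "0 0 1.5 0 0 0 -1;0 0 3 0 0 0 -1;0 0 3 0 0 0 -1" >/dev/null
python3 -c "
from h import *
incan()"
python3 -m crank "0 0 1 0 0 0 -1;0 0 1.5 0 0 0 -1;0 0 1.5 0 0 0 -1" >/dev/null
python3 -c "
from h import *
incan()"
```

```text
can-frame TCP mm [-0.1   2.36 74.41] phi -172.2 z [ 0.     0.001 -1.   ] F [ 0.14 -0.34  0.07] M [-0.005  0.532 -0.034] grip 0.00016474923669090681 j [  4.3 -14.6 -45.   27.8   3.9 -13.9] t 20.2333
can-frame TCP mm [-0.1   2.44 71.36] phi -172.2 z [ 0.     0.001 -1.   ] F [-0.46 -0.42  0.34] M [-0.05  0.54  0.03] grip -6.33624493097406e-05 j [  4.4 -14.2 -45.1  27.3   3.9 -13.9] t 20.4833
can-frame TCP mm [-1.00e-02  2.43e+00  7.00e+01] phi -172.2 z [ 0.001  0.001 -1.   ] F [ 0.18 -0.37  0.12] M [-0.014  0.535  0.073] grip -9.596612724010563e-05 j [  4.4 -14.  -45.1  27.1   3.8 -13.9] t 20.7333
```

```bash
for k in a; do python3 -m crank "0 0 1 0 0 0 -1;0 0 2 0 0 0 -1;0 0 2 0 0 0 -1" | grep force; done
python3 -c "
from h import *
incan()"
python3 -m crank "0 0 1 0 0 0 -1;0 0 1.5 0 0 0 -1;0 0 1.5 0 0 0 -1" >/dev/null
python3 -c "
from h import *
incan()"
```

```text
wrist_force: [-0.6, -0.2, -0.3]
finger_force: 0.0
can-frame TCP mm [-2.000e-02  2.430e+00  6.797e+01] phi -172.2 z [ 0.001  0.001 -1.   ] F [-0.64 -0.1   0.08] M [0.024 0.579 0.071] grip 8.944430137493971e-05 j [  4.4 -13.8 -45.2  26.8   3.8 -13.9] t 20.9833
can-frame TCP mm [-4.000e-02  2.420e+00  6.648e+01] phi -172.2 z [ 0.     0.001 -1.   ] F [-0.42 -0.37 -0.77] M [-0.01   0.52   0.016] grip 5.3668849646137e-05 j [  4.4 -13.6 -45.2  26.6   3.8 -13.9] t 21.2333
```

```bash
python3 -m crank "0 0 1 0 0 0 -1;0 0 2 0 0 0 -1;0 0 2 0 0 0 -1" | grep wrist
python3 -m crank "0 0 1 0 0 0 -1;0 0 1.5 0 0 0 -1;0 0 1.5 0 0 0 -1" |grep wrist
python3 -c "
from h import *
incan()"
```

```text
wrist_force: [-9.7, -1.7, 9.4]
wrist_force: [-23.0, -4.7, 23.0]
can-frame TCP mm [ 0.32  2.35 65.12] phi -172.2 z [ 0.  0. -1.] F [-7.740e+00  1.000e-02  3.198e+01] M [-0.134  2.188  0.005] grip -3.914225142843715e-06 j [  4.5 -13.4 -45.2  26.4   3.7 -13.8] t 21.7333
```

```bash
python3 -m crank "0 0 -8 0 0 0 -1;-16 16 -8 0 0 0 -1;-33 32 -8 0 0 0 -1;-33 32 -8 0 0 0 -1;-33 32 6 0 0 0 -1;-33 32 15 0 0 0 -1;-33 32 19 0 0 0 -1;-33 32 22 0 0 0 -1;-33 32 22 0 0 0 -1" |grep wrist
python3 -c "
from h import *
incan()"
python3 -m crank "0 0 1 0 0 0 -1;0 0 2 0 0 0 -1;0 0 2 0 0 0 -1" | grep wrist
python3 -m crank "0 0 1 0 0 0 -1;0 0 1.5 0 0 0 -1;0 0 1.5 0 0 0 -1" |grep wrist
python3 -c "
from h import *
incan()"
```

```text
wrist_force: [-0.1, 0.1, -0.7]
can-frame TCP mm [27.09 38.3  40.35] phi -172.2 z [-0.002  0.001 -1.   ] F [-0.46  0.17 -0.52] M [ 0.01   0.563 -0.032] grip 0.00010352948358055219 j [ 10.4  -8.1 -42.1  24.1   0.6  -8.8] t 22.4833
wrist_force: [0.2, 0.1, 0.3]
wrist_force: [-0.3, 0.4, 0.3]
can-frame TCP mm [28.55 38.64 37.75] phi -172.2 z [ 0.001  0.001 -1.   ] F [0.01 0.49 0.38] M [ 0.032  0.525 -0.017] grip -0.0001051986887804175 j [ 10.4  -7.7 -42.1  23.6   0.6  -8.8] t 22.9833
```

```bash
for k in a b; do :; done; python3 -m crank "0 0 .5 0 0 0 -1;0 0 1 0 0 0 -1;0 0 1 0 0 0 -1" | egrep "wrist|pos"
python3 -m crank "0 0 .5 0 0 0 -1;0 0 1 0 0 0 -1;0 0 1 0 0 0 -1" | egrep "wrist|pos"
python3 -c "
from h import *
incan()"
python3 -m crank "0 0 .5 0 0 0 -1;0 0 1 0 0 0 -1;0 0 1 0 0 0 -1" | egrep "wrist|pos"
python3 -c "
from h import *
incan()"
```

```text
eef_pos: [0.5183, 0.1641, 0.1884]
wrist_force: [0.6, -0.9, 0.5]
eef_pos: [0.5188, 0.1642, 0.1875]
wrist_force: [-0.5, -0.2, 0.3]
can-frame TCP mm [28.35 38.68 35.58] phi -172.2 z [ 0.001  0.001 -1.   ] F [-0.27 -0.05  0.56] M [ 0.004  0.549 -0.039] grip -0.00022586057701427177 j [ 10.4  -7.5 -42.1  23.3   0.6  -8.8] t 23.4833
eef_pos: [0.5193, 0.1643, 0.1866]
wrist_force: [0.3, 0.7, -0.6]
can-frame TCP mm [28.37 38.63 34.59] phi -172.2 z [ 0.001  0.001 -1.   ] F [ 0.06  0.66 -0.72] M [-0.023  0.558  0.041] grip 2.7792172244762955e-05 j [ 10.4  -7.3 -42.1  23.2   0.6  -8.7] t 23.7333
```

```bash
python3 -m crank "0 0 .5 0 0 0 -1;0 0 1 0 0 0 -1;0 0 1 0 0 0 -1" | egrep "wrist"
python3 -m crank "0 0 .5 0 0 0 -1;0 0 1 0 0 0 -1;0 0 1 0 0 0 -1" | egrep "wrist"
python3 -m crank "0 0 .5 0 0 0 -1;0 0 1 0 0 0 -1;0 0 1 0 0 0 -1" | egrep "wrist"
python3 -c "
from h import *
incan()"
```

```text
wrist_force: [0.3, 0.2, 0.1]
wrist_force: [0.8, 0.3, -0.4]
wrist_force: [-0.5, -0.1, 1.5]
can-frame TCP mm [28.56 38.66 31.75] phi -172.2 z [ 0.001  0.001 -1.   ] F [0.36 0.01 1.53] M [0.017 0.608 0.009] grip 0.0004629362138418341 j [ 10.4  -7.  -42.1  22.8   0.6  -8.7] t 24.4833
```

```bash
python3 -m crank "0 0 -38 0 0 0 -1;0 0 -42 0 0 0 -1;27 -27 -42 0 0 0 -1;54 -54 -42 0 0 0 -1;65 -64 -42 0 0 0 -1;65 -64 -42 0 0 0 -1;65 -64 -25 0 0 0 -1;65 -64 -14 0 0 0 -1;65 -64 -10 0 0 0 -1;65 -64 -10 0 0 0 -1" |grep wrist
python3 -c "
from h import *
incan()"
python3 -m crank "0 0 .5 0 0 0 -1;0 0 1 0 0 0 -1;0 0 1.5 0 0 0 -1;0 0 2 0 0 0 -1;0 0 2 0 0 0 -1" | egrep "wrist"
python3 -c "
from h import *
incan()"
```

```text
wrist_force: [-2.1, -1.2, 1.2]
can-frame TCP mm [-26.84 -33.51  41.32] phi -172.2 z [ 0.     0.001 -1.   ] F [-1.3  -0.8   2.18] M [-0.144  0.74  -0.012] grip 0.00018039048270999955 j [ -1.7 -11.9 -48.9  21.7   7.  -19.1] t 25.3167
wrist_force: [-15.7, -3.7, 16.5]
can-frame TCP mm [-26.79 -33.59  40.77] phi -172.2 z [ 0.001  0.    -1.   ] F [-4.93 -0.54 22.57] M [-0.175  1.519  0.016] grip 6.106603346425208e-06 j [ -1.7 -11.9 -48.9  21.6   7.  -19.1] t 25.7333
```

The rim reads 41.4 and 31.7 at opposite points, because my axis estimate is about 6° off. The mean is 36.6, against 65.9 for the bar top. The difference is 29.3 mm, and 29 mm is fully home. I'll retract and hand in.

```bash
python3 -m crank "0 0 -20 0 0 0 -1;0 0 -60 0 0 0 -1;0 0 -100 0 0 0 -1;0 0 -110 0 0 0 -1;0 0 -110 0 0 0 -1;0 0 -110 0 0 0 -1" |egrep "clock|wrist"
python3 -c "
from cell import robot
print(robot.hand_in())"
```

```text
clock: 26.23
wrist_force: [0.1, 1.0, 0.3]
the job is handed in; nothing more can be done
None
```

The lid lies in the canister's mouth with its studs in the ledge gaps and has been let go. By touch it is fully home: the bar top is 29.3 mm above the rim, where 29 mm is expected. The jars and jigger were not touched, and I handed the job in at 26 s, but no verdict came back.

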